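# Roll a tin into the can cupboard and slide its door shut

## Robot

A 6-joint arm with a two-finger parallel gripper is mounted at the origin on a cart in front of the work surface, level with it; the furniture and walls round the work are solid. World frame = base frame: x ahead of the robot, y to its left, z up, the work surface at z = 0. Lengths are in m, angles in rad, forces in N, time in s.
With the tool pointing down it reaches from about 0.25 to 0.775 m from the base axis. Payload 4 kg.
Tool frame: the origin (TCP) lies at the very end of the fingers, on their centre line; the grasp point (between the pads) lies 19 mm behind it; z points along the fingers, y is the line along which they close (so a half turn about z gives the same grasp; the last joint's range is limited). The gripper opens to 85 mm and grips with 20 to 120 N. Pads are 22 mm wide; open, the fingers measure 114 mm over their backs; the gripper's body (76 mm by 85 mm) begins 54 mm behind the grasp point. The pads swing forward as they close: fully open they stand 13 mm farther back than shut.
Start: joints at [1.196, 0.087, 1.371, -0, 1.684, -0.103], TCP at [0.148, 0.53, 0.199] pointing down, gripper open.
Joint ranges: [-3.1, 3.1], [-0.76, 2.03], [0.27, 2.55], [-1.08, 4.22], [0.17, 2.65], [-2.57, 2.57]. Speed limits (rad/s): [2.79, 2.79, 3.14, 3.14, 3.14, 3.14].

## Interface

Orientations are given as a rotation vector (axis times angle).
In Python, from plant import get_obs, get_image, camera_info, finish_job, outline_of gives the robot as it stands. The module is installed in compiled form; this text tells all that it offers.
- The arm moves only by the tool move_arm, never from a script. Its argument "commands" is a list that holds one entry, the list of rows, each a list of 7 numbers: the shift along the tool's x, y, z in mm, then the turn, a rotation vector about the tool's x, y, z in degrees, then the closure, from 0 (fully open) to 1 (shut). In form: [[[dx, dy, dz, ax, ay, az, hand], ...]]. A call has exactly 8 rows; each row shifts and turns the commanded pose from where the row before left it, along the tool's axes as they then stand; what a row does not reach is not made up. A row lasts 1/10 s, in which the tool goes at most 50 mm and 8.59 degrees, less where a joint would pass 70% of its speed; a pose out of reach is approached as far as the arm can. A call is refused whole if a number of a shift passes 50 or a number of a turn 8.59, either way. A call with a gripper value outside its range is refused whole. The fingers move at their own pace and stop on an object; "grip_force" is the grip in N (left out, the last holds). Time passes only in rows, so rows that do not move let the fingers close, or fill a call up. It gives the time, the measured TCP pose, the force, the opening and the grip force at its end, in the units of the state.
- get_obs(): the state, without advancing time (a new reading comes with each control period).
- get_image(name): name is "scene" or "side" or "wrist"; returns the picture (400x640x3 uint8, blue, green, red); there is no depth.
- camera_info(name): a dict with "intrinsics" (3x3 intrinsics, pixels), "R" (3x3) and "t" (3): a world point X has camera coordinates R X + t. Camera axes: x right, y down, z forward; pixel columns grow to the right and rows downward; lengths in m; the calibration is good to about 2 mm. The wrist camera is an equidistant fisheye: a pixel r from the principal point sees the ray r / f radians off the axis. A picture is of the moment at which its call begins: read the wrist's pose just before it. camera_info takes no time and is no camera call; for the wrist camera it gives the pose at the moment of the call.
- finish_job(): hands the job in; it is judged then, once.
Trained networks look in the newest picture that a camera, given by its name, has taken for a name from the list of things; names that differ only in an ending like _2 or _b are one class to them, and where a whole thing is asked for, a point or a joint stands for the part that bears it (a point fixed in the world has none). Each returns a list of dicts, best first, with "score" (0 to 1); they miss things now and then, are a little off and sometimes report something else, mostly with a low value. They report only what shows in the picture. A call takes as long as a camera call. They do not tell look-alikes from the thing itself.
- outline_of(camera, thing): "mask" (400x640 bool, what is visible of it) and "bbox" ([left, top, width, height] in pixels, round what is visible of it).
The state is a dict: "time": time; "joints": joint angles; "qd": joint speeds; "joint_efforts": joint torques, N m; "position": TCP position; "orientation": TCP orientation; "force": force on the tool from outside, world axes, zero at the start; "wrist_torque": the same for the moment, N m; "finger_gap": finger opening in m; "grip_force": force on a finger pad.
Only numpy, scipy, OpenCV 4.12 (cv2) and the standard library are available. Lean on these libraries where they do the work, as an engineer would, in place of code of your own. Each camera call takes 0.05 s, during which the arm holds its last target. There are 200 camera calls.

## Task

Put the tin away: roll the tin that lies on its side, without lifting it, over the sill and into the open bay of the low wooden can cupboard until it lies at the back. Then gently slide the cupboard's door along its track until it is fully shut against the frame, leaving everything else where it stands.

Things in the scene. Friction and masses are not known exactly. Their poses are not given: they have to be found in the camera images.
- cupboard: low wooden can cupboard, fixed, 92 mm deep (x), 335 mm wide (y), 83 mm high with the steel rail on top. Origin: on the range top, in the plane of its front face, mid-width; x points to its back, y to its left (seen from the robot), z up. Open bay = left half: y 0 to 150 mm, back wall at x = 82 mm, clear height 66 mm. Right half closed by a fixed panel
- sill (a point): crest of the cupboard's sill, at the middle of the bay: cupboard x = -24, y = 75, z = 6 mm. Along the whole front a ramp rises from the range top at x = -69 mm to this crest; behind it the floor falls gently (3 degrees) to the back wall. A tin pushed square until its centre is past the crest rolls on by itself to the back and stays; askew it can hang on a side wall
- bay (a point): where the tin's centre comes to lie in the bay: 54 mm behind the face, at the middle of the bay's width, 31 mm above the range top; axes as the cupboard's
- door (a joint): sliding door, 158 mm wide, 64 mm high, running just in front of the cupboard's face (x = -11 to -3 mm): 0 = fully shut against the left jamb, grows as it slides to the right (cupboard's -y), 0.156 m = fully open. Starts open by 0.132 to 0.155 m, over at most the bay's right 23 mm. Sliding friction about 1.5 N, slight damping; it stays where it is left
- door_handle (a point): middle of the door's upright steel bar handle (8 mm thick, z = 31 to 70 mm, 34 mm in front of the door's middle plane, joined to it at top and bottom); moves with the door; axes as the cupboard's. Door shut: at cupboard x = -41, y = 31, z = 51 mm. Pushing the bar's right side toward the cupboard's +y shuts the door
- tin: food tin, 57 mm across and 72 mm long, 0.13 to 0.25 kg, lying on its side on the range top in front of the bay, its length roughly along the cupboard's width; it rolls very freely, on by itself when nudged. Origin: centre of its right-hand end; its z axis runs along the tin to its left-hand end, its x and y turn as it rolls
- tin_center (a point): centre of the tin, 36 mm from either end and 29 mm above what it lies on
- salt: salt shaker, 44 x 90 mm, upright, bystander; origin under its base, like those below
- spice_a: spice jar with yellow lid, 42 x 106 mm, upright, bystander
- spice_b: spice jar with red lid, 47 x 97 mm, upright, bystander
- tomato_tin: squat tin standing upright, 75 mm across, 58 mm tall, bystander
- mill: dark wooden pepper mill, 58 x 150 mm, upright, bystander
Things that resemble listed ones, but are neither listed nor needed, are in the scene too. What is shaped like the tin but black or turquoise is not meant.

How it is judged:
By the outcome, as a careful person would: the job done as asked, in the order asked, and still so for the second after the job is handed in, with the robot touching nothing.
It also fails if it takes over 54 s, if anything falls off the work surface, if the arm or the gripper's body presses on something with over 40 N, if the wrist force passes 120 N, or if a joint passes its speed limit or range.

## Working session

There is one attempt and no reset: what is moved stays moved. The work goes in short steps, Python scripts to look and compute and a tool call to move; the robot and the scene stay as the last step left them, time stands still between calls to the robot, and variables do not carry over. Pictures are saved under pics/ and viewed, at most 10 in all, crops included, and the job is handed in when it is done.

Besides the shell and the picture viewer there is one more tool, called in YAML: its name, and indented under it one key for each argument. move_arm: Moves the arm, as the interface text tells. Its arguments: {"type":"object","properties":{"commands":{"type":"array","items":{"type":"array","items":{"type":"array","items":{"type":"number"}}}},"grip_force":{"type":"number"}},"required":["commands"]}

```bash
mkdir -p pics; cat > h.py <<'E'
import numpy as np, cv2
from plant import *
def cam(n):
    c=camera_info(n); return np.array(c["intrinsics"]),np.array(c["R"]),np.array(c["t"])
def ray(n,px,c=None):
    K,R,t=c or cam(n); u=(px[0]-K[0,2])/K[0,0]; v=(px[1]-K[1,2])/K[1,1]
    if n=="wrist":
        r=np.hypot(u,v); s=np.sin(r)/r if r>1e-9 else 1; d=np.array([u*s,v*s,np.cos(r)])
    else: d=np.array([u,v,1.])
    return -R.T@t, R.T@d
def at_z(n,px,z,c=None):
    o,d=ray(n,px,c); return o+d*(z-o[2])/d[2]
def proj(n,X,c=None):
    K,R,t=c or cam(n); p=R@np.asarray(X,float)+t
    if n=="wrist":
        h=np.hypot(p[0],p[1]); r=np.arctan2(h,p[2]); q=p[:2]/max(h,1e-9)*r
    else: q=p[:2]/p[2]
    return np.array([K[0,0]*q[0]+K[0,2],K[1,1]*q[1]+K[1,2]])
E
python3 - <<'E'
from h import *
o=get_obs(); print(o["position"],o["orientation"])
for n in ["scene","side","wrist"]:
    im=get_image(n); cv2.imwrite(f"pics/{n}0.png",im)
    print(n,"cam at",ray(n,(320,200))[0].round(3))
    for th in ["tin","cupboard","door","door_handle","salt","spice_a","tomato_tin","mill"]:
        print(n,th,[(d["bbox"],round(d["score"],2)) for d in outline_of(n,th)][:4])
E
```

```text
[0.14744528 0.52925641 0.1977148 ] [-0.42556281 -3.11206269  0.00348245]
scene cam at [0.034 0.498 0.938]
scene tin [([324.6, 207.1, 31.6, 32.6], 0.8), ([273.3, 241.9, 35.0, 34.1], 0.71)]
scene cupboard [([260.2, 133.1, 116.0, 108.5], 0.75)]
scene door [([262.7, 134.0, 115.1, 109.3], 0.67), ([328.6, 155.6, 37.1, 38.1], 0.65)]
scene door_handle [([326.2, 155.7, 41.0, 35.0], 0.7)]
scene salt [([431.1, 158.3, 15.2, 29.8], 0.8)]
scene spice_a [([245.9, 276.1, 25.4, 39.5], 0.72)]
scene tomato_tin [([207.1, 257.1, 37.0, 38.9], 0.78)]
scene mill [([404.8, 121.9, 24.4, 40.5], 0.62)]
side cam at [1.215 0.606 1.242]
side tin [([344.3, 185.1, 27.0, 28.1], 0.98), ([383.4, 220.9, 30.7, 29.6], 0.81), ([319.5, 282.5, 35.3, 38.0], 0.69)]
side cupboard [([248.9, 167.4, 118.5, 95.2], 0.91)]
side door [([290.6, 169.1, 24.9, 38.6], 0.5)]
side door_handle []
side salt [([295.7, 112.8, 11.2, 22.0], 0.64)]
side spice_a [([429.5, 235.1, 24.2, 34.6], 0.9), ([300.8, 119.5, 11.4, 31.2], 0.78)]
side tomato_tin [([400.5, 264.5, 35.0, 38.2], 0.95)]
side mill [([295.9, 114.6, 11.4, 21.6], 0.71), ([256.6, 111.6, 20.8, 41.8], 0.56)]
wrist cam at [0.072 0.551 0.374]
wrist tin [([146.7, 390.8, 12.8, 8.8], 0.67)]
wrist cupboard []
wrist door []
wrist door_handle []
wrist salt [([36.1, 363.9, 21.1, 28.6], 0.87), ([146.2, 392.4, 10.3, 6.9], 0.28)]
wrist spice_a [([49.0, 374.0, 24.9, 22.9], 0.62)]
wrist tomato_tin []
wrist mill []
```

```bash
python3 - <<'E'
import cv2,numpy as np
a=cv2.imread("pics/scene0.png")[90:350,180:480]; b=cv2.imread("pics/side0.png")[90:350,220:480]
cv2.imwrite("pics/s1.png",cv2.resize(a,None,fx=2.3,fy=2.3,interpolation=2))
cv2.imwrite("pics/s2.png",cv2.resize(b,None,fx=2.3,fy=2.3,interpolation=2))
E
```

```text
(no output)
```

View pics/s1.png

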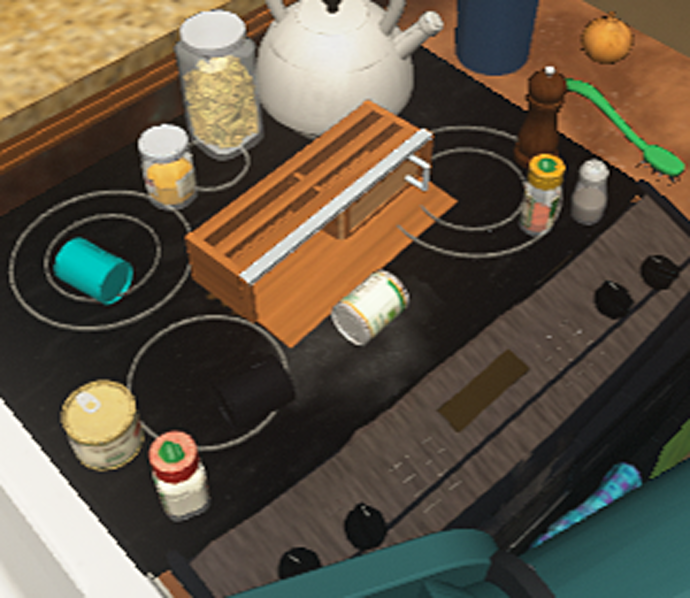

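View pics/s2.png

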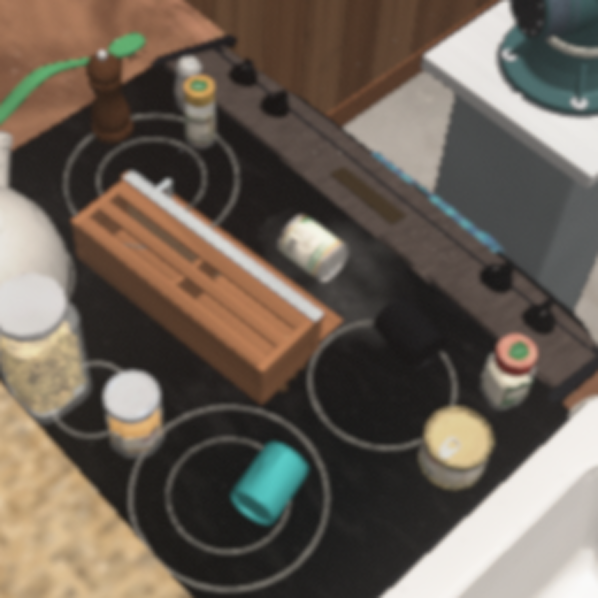

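The tin is the cream/green-label one at scene (340,223). The look-alikes are turquoise (221,207) and black (290,259), and both are ruled out by the description. The s1.png crop confirms the choice. The door is open to the right, with its handle at about scene (364,166).

```bash
cat > fit.py <<'E'
from h import *
from scipy.optimize import least_squares, minimize
def c2w(p,q):
    x,y,a=p; q=np.asarray(q,float); c,s=np.cos(a),np.sin(a)
    return np.array([x+c*q[0]-s*q[1], y+s*q[0]+c*q[1], q[2]])
def cyl(p,cams,n):
    x,y,a,z=p; ax=np.array([-np.sin(a),np.cos(a),0]); r=np.array([np.cos(a),np.sin(a),0])
    P=[np.array([x,y,z])+s*.036*ax+.0285*(np.cos(t)*r+np.sin(t)*np.array([0,0,1])) for s in(-1,1) for t in np.linspace(0,6.28,24)]
    return cv2.convexHull(np.array([proj(n,X,cams[n]) for X in P],np.float32))
def tinfit(masks,p0,z=.0285):
    cams={n:cam(n) for n in masks}
    def cost(p):
        c=0
        for n,m in masks.items():
            S=8; im=np.zeros((400*S//2,640*S//2),np.uint8)
            x0,y0=[int(v) for v in np.mean(np.argwhere(m),0)[::-1]]; off=np.array([x0-160,y0-100])
            im=np.zeros((800,1280),np.uint8)
            cv2.fillPoly(im,[np.round((cyl([*p,z],cams,n)-off)*4+1.5).astype(int)],1)
            big=cv2.warpAffine(m.astype(np.uint8),np.float32([[4,0,-4*off[0]+1.5],[0,4,-4*off[1]+1.5]]),(1280,800),flags=0)
            c+=1-(im&big).sum()/(im|big).sum()
        return c
    best=None
    for a in (-.35,0,.35):
        r=minimize(cost,[p0[0],p0[1],p0[2]+a],method="Nelder-Mead",options=dict(initial_simplex=np.array([p0[0],p0[1],p0[2]+a])+np.array([[0,0,0],[.01,0,0],[0,.01,0],[0,0,.2]]),xatol=1e-4,fatol=1e-4))
        if best is None or r.fun<best.fun: best=r
    return best.x,best.fun
E
python3 - <<'E'
from fit import *
S={n:cam(n) for n in("scene","side")}
def u(n,x,y): return np.array([x,y])/2.3+((180,90) if n=="scene" else (220,90))
obs=[("scene",(290,346),(-.069,.1675,0)),("scene",(457,201),(-.069,-.1675,0)),
("scene",(189,240),(.092,.1675,9)),("scene",(367,100),(.092,-.1675,9)),
("side",(341,320),(-.069,.1675,0)),("side",(264,378),(.092,.1675,9)),("side",(74,222),(.092,-.1675,9))]
def res(p):
    r=[]
    for n,px,q in obs:
        q=list(q); q[2]=p[3] if q[2]==9 else q[2]
        r+=list(proj(n,c2w(p[:3],q),S[n])-u(n,*px))
    return np.array(r)
a=at_z("scene",u("scene",290,346),0);b=at_z("scene",u("scene",457,201),0);m=(a+b)/2;d=a-b
print("ramp len",np.linalg.norm(d))
f=least_squares(res,[m[0],m[1],np.arctan2(-d[0],d[1]),.075]); p=f.x
print("cupboard",p.round(4),"deg",np.degrees(p[2]),"\n",f.fun.round(1).reshape(-1,2))
np.save("cup.npy",p[:3])
masks={}
for n in S:
    get_image(n)
    L=outline_of(n,"tin"); px=(340,223) if n=="scene" else (357,199)
    L=[l for l in L if l["mask"][px[1],px[0]]]; masks[n]=L[0]["mask"]
p0=at_z("scene",(340,223),.0285)
x,c=tinfit(masks,[p0[0],p0[1],p[2]]); print("tin",x,np.degrees(x[2]),c)
R=np.array([[np.cos(p[2]),np.sin(p[2])],[-np.sin(p[2]),np.cos(p[2])]])
print("tin in cup",R@(x[:2]-p[:2]))
for k,px in (("handle top",(428,160)),):
    q=at_z("scene",u("scene",*px),.07); print(k,q,R@(q[:2]-p[:2]))
print("sill",c2w(p,(-.024,.075,0)),"bay",c2w(p,(.054,.075,0)))
for d in(.132,.155): print("handle",c2w(p,(-.041,.031-d,.051)))
# overlay for check
im=cv2.imread("pics/scene0.png")
K=4;big=cv2.resize(im,None,fx=K,fy=K,interpolation=2)
def P(q): return tuple(int(v) for v in proj("scene",c2w(p,q),S["scene"])*K+1.5)
for A,B in [((-.069,.1675,0),(-.069,-.1675,0)),((-.024,0,.006),(-.024,.15,.006)),((0,.1675,0),(0,.1675,.083)),((0,.1675,.083),(0,-.1675,.083))]: cv2.line(big,P(A),P(B),(255,0,255),1)
cv2.polylines(big,[np.round(cyl([*x,.0285],S,"scene")*K+1.5).astype(int)],1,(0,0,255),1)
for d in(.132,.155):
    cv2.line(big,P((-.041,.031-d,.031)),P((-.041,.031-d,.07)),(255,255,0),1)
cv2.imwrite("pics/ov.png",big[125*K:255*K,250*K:400*K])
E
```

```text
ramp len 0.30975044393577383
cupboard [ 0.6589 -0.055   0.1024  0.0672] deg 5.86669961163802 
 [[-1.3  2. ]
 [ 3.  -3.7]
 [-2.   1.2]
 [ 1.7  0.1]
 [ 2.8  0.9]
 [-0.1 -0.3]
 [-3.5 -0.1]]
tin [0.53968523 0.00435578 0.10632044] 6.09171253259746 0.11538377802030331
tin in cup [-0.11253449  0.07120701]
handle top [ 0.63379839 -0.18332882  0.07      ] [-0.03809833 -0.12511429]Traceback (most recent call last):
  File "<stdin>", line 29, in <module>
  File "fit.py", line 4, in c2w
    x,y,a=p; q=np.asarray(q,float); c,s=np.cos(a),np.sin(a)
    ^^^^^
ValueError: too many values to unpack (expected 3)
```

```bash
python3 - <<'E'
from fit import *
S={n:cam(n) for n in("scene","side")}
def u(n,x,y): return np.array([x,y])/2.3+((180,90) if n=="scene" else (220,90))
obs=[("scene",(290,346),(-.069,1,0)),("scene",(457,201),(-.069,-1,0)),
("scene",(189,240),(.092,2,9)),("scene",(367,100),(.092,-2,9)),
("side",(341,320),(-.069,1,0)),("side",(264,378),(.092,2,9)),("side",(74,222),(.092,-2,9))]
def res(p):
    r=[]
    for n,px,q in obs:
        q=list(q); q[2]=p[3] if q[2]==9 else q[2]; q[1]=np.sign(q[1])*p[3+abs(q[1])]
        r+=list(proj(n,c2w(p[:3],q),S[n])-u(n,*px))
    return np.array(r)
f=least_squares(res,[.66,-.055,.1,.075,.16,.167]); p=f.x
print("cupboard",p.round(4),"deg",np.degrees(p[2]),"\n",f.fun.round(1).reshape(-1,2))
p=p[:3]; np.save("cup.npy",p)
x=np.array([.5397,.0044,.1063])
R=np.array([[np.cos(p[2]),np.sin(p[2])],[-np.sin(p[2]),np.cos(p[2])]])
print("tin in cup",R@(x[:2]-p[:2]))
q=at_z("scene",u("scene",428,160),.07); print(q,R@(q[:2]-p[:2]))
print("sill",c2w(p,(-.024,.075,0)),"bay",c2w(p,(.054,.075,0)))
for n in S:
    K=4;big=cv2.resize(cv2.imread(f"pics/{n}0.png"),None,fx=K,fy=K,interpolation=2)
    def P(q): return tuple(int(v) for v in proj(n,c2w(p,q),S[n])*K+1.5)
    for A,B in [((-.069,.1675,0),(-.069,-.1675,0)),((-.024,0,.006),(-.024,.15,.006)),((0,.1675,0),(0,.1675,.083)),((0,.1675,.083),(0,-.1675,.083)),((.092,.1675,.075),(.092,-.1675,.075)),((-.041,-.11,.031),(-.041,-.11,.07))]: cv2.line(big,P(A),P(B),(255,0,255),1)
    cv2.polylines(big,[np.round(cyl([*x,.0285],S,n)*K+1.5).astype(int)],1,(0,0,255),1)
    cv2.imwrite(f"pics/ov_{n}.png",big[125*K:260*K,250*K:400*K])
a=cv2.imread("pics/ov_scene.png");b=cv2.imread("pics/ov_side.png")
cv2.imwrite("pics/ov.png",cv2.resize(np.hstack([a[:,:],b[:,:540]]),(800,380),interpolation=3)); 
E
```

```text
cupboard [ 0.6574 -0.0504  0.0919  0.0705  0.1546  0.162 ] deg 5.266208283921778 
 [[ 0.5  0.1]
 [ 0.   0. ]
 [-1.8 -0.2]
 [ 0.4  1.2]
 [ 0.6 -0.4]
 [-0.7 -1.2]
 [-0.8  0.4]]
tin in cup [-0.11217164  0.06540272]
[ 0.63379839 -0.18332882  0.07      ] [-0.03570081 -0.13017036]
sill [0.6266186  0.02204946 0.        ] bay [0.70428936 0.02920856 0.        ]
```

View pics/ov.png

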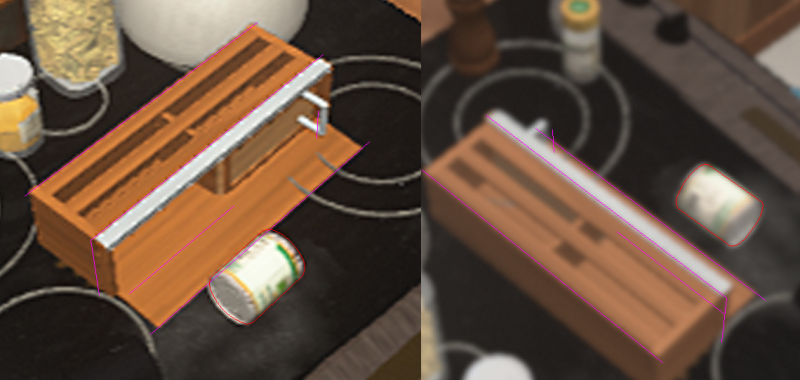

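The overlay matches: the tin is outlined tightly, and the ramp, rail and handle (about y = -0.12 in cupboard axes) agree. The tin is square to the bay. I'll push it with both fingers half open, so that two contacts keep it square.

```bash
cat > go.py <<'E'
from fit import *
from scipy.spatial.transform import Rotation as Ro
p=np.load("cup.npy")
def delta(q,rot=None):
    """tool-axes shift (mm) to cupboard point q, and yaw needed about tool z (deg)"""
    o=get_obs(); T=Ro.from_rotvec(o["orientation"])
    yw=T.as_matrix()[:,1]; yaw=np.arctan2(-yw[0],yw[1]); turn=-(p[2]-yaw)
    D=c2w(p,q)-o["position"]
    return (T.inv().apply(D)*1000).round(1), ((T*Ro.from_euler("z",turn)).inv().apply(D)*1000).round(1), np.degrees(turn).round(1), (T.as_matrix()[:,2]).round(3)
E
python3 - <<'E'
from go import *
print(delta((-.175,.065,.2)), c2w(p,(-.175,.065,.2)))
u=lambda x,y:np.array([x,y])/2.3+(180,90)
print("panel edge",at_z("scene",u(420,350),0),at_z("scene",u(360,395),0))
print(camera_info("wrist")["R"],get_obs()["time"])
E
```

```text
(array([-460.1, -423.6,   -1.1]), array([-279.3, -559.6,   -1.1]), np.float64(-20.8), array([ 0.,  0., -1.])) [ 0.4771738  -0.00176761  0.2       ]
panel edge [ 0.47013052 -0.00755669  0.        ] [4.72656648e-01 8.41029101e-02 1.11022302e-16]
[[ 2.68124139e-01  9.63384353e-01 -1.82876311e-04]
 [ 9.16730552e-01 -2.55081329e-01  3.07471318e-01]
 [ 2.96166409e-01 -8.26081309e-02 -9.51557331e-01]] 1.55
```

move_arm:
  commands:
    - [[0, 0, 0, 0, 0, -6.95, 0.3], [0, 0, 0, 0, 0, -6.95, 0.45], [0, 0, 0, 0, 0, -6.95, 0.45], [-22.4, -43, 0, 0, 0, 0, 0.45], [-22.4, -43, 0, 0, 0, 0, 0.45], [-22.4, -43, 0, 0, 0, 0, 0.45], [-22.4, -43, 0, 0, 0, 0, 0.45], [-22.4, -43, 0, 0, 0, 0, 0.45]]

```text
time: 2.35
position: [0.2796, 0.3244, 0.1991]
orientation: [-0.146, 3.137, 0.001]
force: [1.0, -0.1, -0.2]
finger_gap: 0.0474
grip_force: 0.0
```

move_arm:
  commands:
    - [[-22.4, -43, 0, 0, 0, 0, 0.45], [-22.4, -43, 0, 0, 0, 0, 0.45], [-22.4, -43, 0, 0, 0, 0, 0.45], [-22.4, -43, 0, 0, 0, 0, 0.45], [-22.4, -43, 0, 0, 0, 0, 0.45], [-22.4, -43, 0, 0, 0, 0, 0.45], [-22.4, -43, 0, 0, 0, 0, 0.45], [-22.4, -43, 0, 0, 0, 0, 0.45]]

```text
time: 3.15
position: [0.4899, -0.002, 0.1992]
orientation: [-0.144, 3.137, 0.0]
force: [1.4, 2.2, 0.4]
finger_gap: 0.0472
grip_force: 0.0
```

```bash
python3 - <<'E'
from go import *
o=get_obs();print(o["time"],o["position"],o["finger_gap"]); print(delta((-.163,.065,.1)))
cv2.imwrite("pics/w1.png",get_image("wrist"))
for th in("tin","door_handle","door"):
    print(th,[(d["bbox"],round(d["score"],2)) for d in outline_of("wrist",th)])
L=outline_of("wrist","tin")
if L:
    x,c=tinfit({"wrist":L[0]["mask"]},[.5397,.0044,.1]); print(x,c)
E
```

```text
3.15 [ 0.48988947 -0.00197042  0.1992239 ] 0.04715639460910946
(array([ 0.8,  1.4, 99.2]), array([ 0.8,  1.4, 99.2]), np.float64(-0.0), array([ 0.001,  0.   , -1.   ]))
tin [([420.6, 193.3, 67.5, 51.9], 0.89), ([403.6, 342.3, 33.3, 39.0], 0.83), ([286.9, 187.3, 65.8, 46.3], 0.59)]
door_handle [([73.8, 150.2, 71.3, 49.6], 0.65), ([157.0, 260.0, 73.9, 34.3], 0.58)]
door [([156.1, 253.8, 74.8, 38.3], 0.87)]
[ 0.5397  0.0044 -0.25  ] 1.0
```

View pics/w1.png

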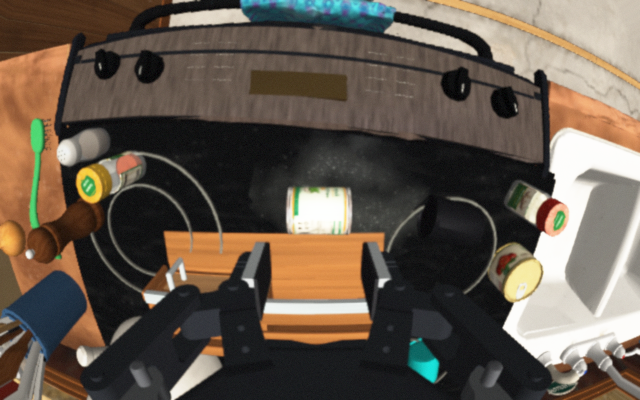

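The wrist view shows the tin at (319,210), lying square in front of the ramp edge (165–385, 233). The black tin is off at (445,218). The handle is at (178,272).

```bash
python3 - <<'E'
from go import *
R=np.array([[np.cos(p[2]),np.sin(p[2])],[-np.sin(p[2]),np.cos(p[2])]])
tc=lambda X:(R@(np.asarray(X)[:2]-p[:2])).round(4)
L=[l for l in outline_of("wrist","tin") if l["mask"][210,319]]
x,c=tinfit({"wrist":L[0]["mask"]},[.5397,.0044,.1]); print("tin",x,c,tc(x))
a=at_z("wrist",(164.5,232.5),0);b=at_z("wrist",(384.5,233.5),0)
print("ramp corners",tc(a),tc(b),np.linalg.norm(a-b), np.degrees(np.arctan2(-(b-a)[0],(b-a)[1])))
print("handle top(.07)",tc(at_z("wrist",(178,261),.07)),"panel",at_z("wrist",(320,133),0))
E
```

```text
tin [0.53886279 0.00946761 0.08022907] 0.039206923170682195 [-0.1125  0.0705]
ramp corners [-0.0651 -0.1521] [-0.0678  0.1599] 0.3120376363973022 5.762071766751951
handle top(.07) [-0.0605 -0.1003] panel [0.45070699 0.00270584 0.        ]
```

move_arm:
  commands:
    - [[0, 5, 0, 0, 0, 0, 0.45], [0, 0, 36, 0, 0, 0, 0.45], [0, 0, 40, 0, 0, 0, 0.45], [0, 0, 40, 0, 0, 0, 0.45], [0, 0, 35, 0, 0, 0, 0.45], [0, 0, 20, 0, 0, 0, 0.45], [0, 0, 8, 0, 0, 0, 0.45], [0, 0, 0, 0, 0, 0, 0.45]]

```text
time: 4.25
position: [0.4876, 0.0062, 0.0193]
orientation: [0.147, -3.136, -0.001]
force: [0.1, 0.0, -0.8]
finger_gap: 0.047
grip_force: 0.0
```

move_arm:
  commands:
    - [[-2, 0, 0, 0, 0, 0, 0.45], [-3, 0, 0, 0, 0, 0, 0.45], [-3, 0, 0, 0, 0, 0, 0.45], [-3, 0, 0, 0, 0, 0, 0.45], [-3, 0, 0, 0, 0, 0, 0.45], [-3, 0, 0, 0, 0, 0, 0.45], [-3, 0, 0, 0, 0, 0, 0.45], [-3, 0, 0, 0, 0, 0, 0.45]]

```text
time: 5.05
position: [0.5117, 0.0071, 0.0198]
orientation: [0.145, -3.138, -0.0]
force: [-0.0, 0.6, 0.0]
finger_gap: 0.047
grip_force: 0.0
```

```bash
python3 - <<'E'
from go import *
R=np.array([[np.cos(p[2]),np.sin(p[2])],[-np.sin(p[2]),np.cos(p[2])]])
tc=lambda X:(R@(np.asarray(X)[:2]-p[:2])).round(4)
o=get_obs();print(o["time"],o["position"],tc(o["position"]),o["force"])
for n in("scene","side"):
    cv2.imwrite(f"pics/{n}2.png",get_image(n)); L=outline_of(n,"tin"); print(n,[(l["bbox"],l["score"]) for l in L])
    if L:
        x,c=tinfit({n:L[0]["mask"]},[.55,.0044,.1]); print("tin",x,c,tc(x))
E
```

```text
5.05 [0.51168448 0.0070763  0.01981456] [-0.1398  0.0706] [-0.0120825   0.57811294  0.0389316 ]
scene [([270.2, 247.2, 37.6, 29.7], 0.89), ([324.2, 215.9, 33.9, 24.7], 0.69), ([201.2, 194.8, 35.5, 25.9], 0.57)]
tin [ 0.55    0.0044 -0.25  ] 1.0 [-0.1019  0.0645]
side [([321.8, 281.8, 32.5, 38.1], 0.9), ([380.9, 221.1, 34.9, 31.3], 0.73), ([342.1, 183.7, 28.3, 29.6], 0.68)]
tin [ 0.55    0.0044 -0.25  ] 1.0 [-0.1019  0.0645]
```

```bash
python3 - <<'E'
import cv2,numpy as np
a=cv2.imread("pics/scene2.png")[150:260,280:400]; b=cv2.imread("pics/side2.png")[140:250,290:410]
cv2.imwrite("pics/c2.png",cv2.resize(np.hstack([a,b]),None,fx=3.3,fy=3.3,interpolation=2))
from go import *
R=np.array([[np.cos(p[2]),np.sin(p[2])],[-np.sin(p[2]),np.cos(p[2])]])
for n,px in(("scene",(340,226)),("side",(355,198))):
    L=[l for l in outline_of(n,"tin") if l["mask"][px[1]-4:px[1]+5,px[0]-4:px[0]+5].any()]
    if L:
        x,c=tinfit({n:L[0]["mask"]},[.54,.0044,.1]); print(n,x,c,R@(x[:2]-p[:2]))
E
```

```text
scene [ 0.53045543  0.01411929 -0.37116099] 0.5572448317419116 [-0.12048512  0.07592948]
side [0.54060518 0.0029112  0.09949615] 0.05889079473985137 [-0.11140693  0.06383712]
```

View pics/c2.png

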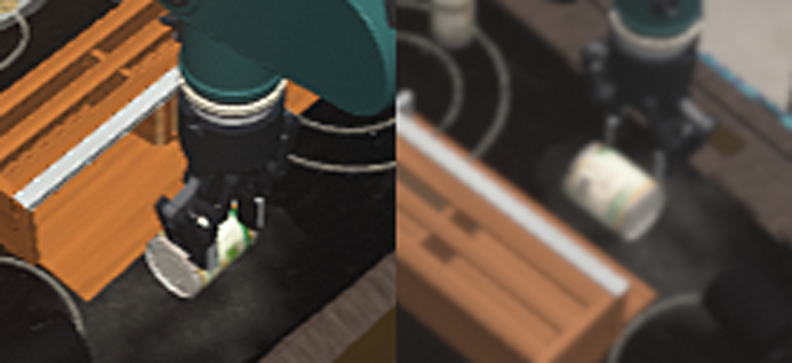

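The tin is still square and unmoved at x ≈ -0.111, with the fingers just behind it. I'll push on slowly.

move_arm:
  commands:
    - [[-3, 0, 0, 0, 0, 0, 0.45], [-3, 0, 0, 0, 0, 0, 0.45], [-3, 0, 0, 0, 0, 0, 0.45], [-3, 0, 0, 0, 0, 0, 0.45], [-3, 0, 0, 0, 0, 0, 0.45], [-3, 0, 0, 0, 0, 0, 0.45], [-3, 0, 0, 0, 0, 0, 0.45], [-3, 0, 0, 0, 0, 0, 0.45]]

```text
time: 6.15
position: [0.5372, 0.0092, 0.0218]
orientation: [-0.144, 3.135, -0.001]
force: [-1.1, 0.2, 6.7]
finger_gap: 0.0468
grip_force: 3.7
```

```bash
cat > look.py <<'E'
from go import *
import sys
R=np.array([[np.cos(p[2]),np.sin(p[2])],[-np.sin(p[2]),np.cos(p[2])]])
o=get_obs();print(o["time"],R@(o["position"][:2]-p[:2]),o["position"][2],np.round(o["force"],1))
get_image("side"); g=float(sys.argv[1]); P0=c2w(p,(g,.068,.0285)); px=proj("side",P0).round().astype(int)
L=[l for l in outline_of("side","tin") if l["mask"][px[1]-6:px[1]+7,px[0]-6:px[0]+7].any()]
if L:
    x,c=tinfit({"side":L[0]["mask"]},[P0[0],P0[1],.1],.0285+max(0,min(.006,(g+.069)*.13)))
    print("tin",R@(x[:2]-p[:2]),np.degrees(x[2]-p[2]),c)
E
python3 look.py -.1
```

```text
6.15 [-0.1142658   0.07043176] 0.021780075746971696 [-1.1  0.2  6.7]
tin [-0.10228341  0.06540754] -2.3130290115626084 0.08019024444198652
```

```bash
python3 - <<'E'
from go import *
w=get_image("wrist"); s=get_image("side")[140:250,290:410]; c=get_image("scene")[150:260,280:400]
w=cv2.resize(w[150:,150:490],None,fx=1.56,fy=1.56)[:363]
cv2.imwrite("pics/c3.png",np.vstack([np.hstack([cv2.resize(a,(265,243),interpolation=2) for a in(c,s)]),w[:350,:530]]))
E
```

```text
(no output)
```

View pics/c3.png

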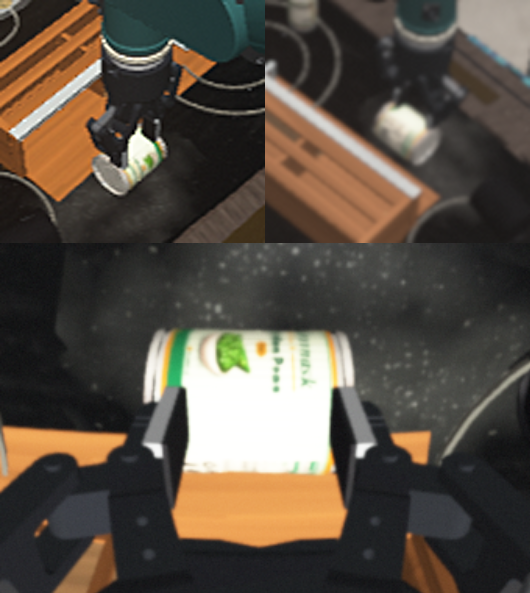

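```bash
python3 - <<'E'
from go import *
o=get_obs(); T=Ro.from_rotvec(o["orientation"]).as_matrix(); P=np.array(o["position"])
f=lambda q:((np.array(q)-(150,150))*1.56+(0,243)).round()
for dz in(0,-.01,-.02,-.03,-.05): print(dz,[f(proj("wrist",P+T@[sx,s*.0235,dz])) for s in(-1,1) for sx in (-.011,0,.011)])
L=outline_of("wrist","tin"); 
for l in L:
    print(l["bbox"],l["score"])
    for z in(.0285,):
        x,c=tinfit({"wrist":l["mask"]},[.56,.0074,.1],z); print("tin",x,c)
print("cam",ray("wrist",(320,200))[0],P)
E
```

```text
0 [array([200., 392.]), array([199., 367.]), array([198., 342.]), array([316., 392.]), array([317., 367.]), array([318., 342.])]
-0.01 [array([198., 404.]), array([196., 378.]), array([195., 351.]), array([319., 404.]), array([320., 378.]), array([321., 351.])]
-0.02 [array([195., 416.]), array([193., 390.]), array([191., 362.]), array([321., 416.]), array([323., 390.]), array([325., 362.])]
-0.03 [array([191., 430.]), array([189., 403.]), array([187., 374.]), array([325., 430.]), array([327., 403.]), array([329., 374.])]
-0.05 [array([184., 463.]), array([181., 434.]), array([178., 402.]), array([332., 463.]), array([335., 434.]), array([337., 403.])]
[479.6, 203.3, 114.1, 86.4] 0.76
tin [ 0.56    0.0074 -0.25  ] 1.0
[239.6, 207.3, 137.3, 91.7] 0.59
tin [0.54923922 0.00666357 0.07219465] 0.18657371546604695
[559.7, 272.1, 76.3, 87.5] 0.31
tin [ 0.56    0.0074 -0.25  ] 1.0
[43.6, 261.9, 406.8, 138.1] 0.28
tin [0.61390932 0.02004231 0.21621889] 0.7526262141533591
cam [0.45801595 0.00216216 0.19663411] [0.53724772 0.00922597 0.02179872]
```

```bash
python3 - <<'E'
from go import *
w=get_image("wrist")
cv2.imwrite("pics/c4.png",cv2.resize(w[195:335,225:385],None,fx=4.2,fy=4.2,interpolation=2))
E
```

```text
(no output)
```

View pics/c4.png

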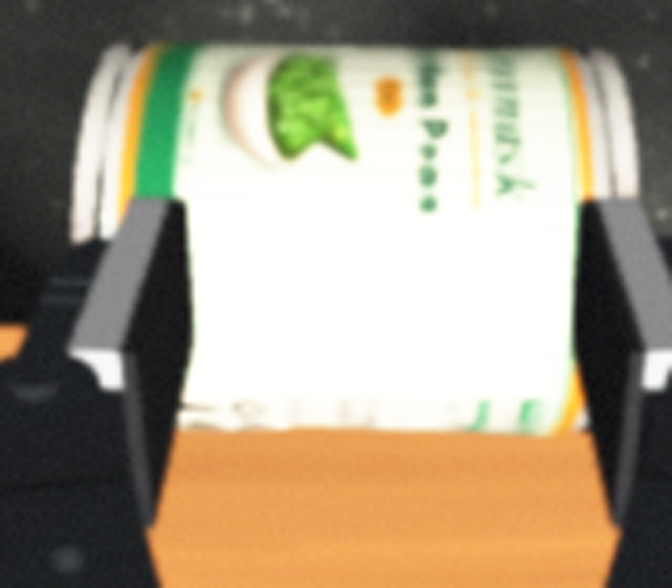

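The pad tips sit about 35 mm above the reported TCP at this closure, so they are riding on the tin's top. I'll lift off, back away and check the tin again.

move_arm:
  commands:
    - [[0, 0, -5, 0, 0, 0, 0.45], [0, 0, -15, 0, 0, 0, 0.45], [0, 0, -20, 0, 0, 0, 0.45], [15, 0, -10, 0, 0, 0, 0.45], [15, 0, 0, 0, 0, 0, 0.45], [15, 0, 0, 0, 0, 0, 0.45], [12, 0, 0, 0, 0, 0, 0.45], [0, 0, 0, 0, 0, 0, 0.45]]

```text
time: 7.3
position: [0.4773, 0.0041, 0.0695]
orientation: [0.144, -3.137, -0.0]
force: [0.4, -0.2, 0.5]
finger_gap: 0.047
grip_force: 0.0
```

```bash
python3 look.py -.1; python3 - <<'E'
from go import *
from look import R
o=get_obs();T=Ro.from_rotvec(o["orientation"]).as_matrix(); P=np.array(o["position"])
get_image("wrist")
for l in outline_of("wrist","tin"):
    x,c=tinfit({"wrist":l["mask"]},[.545,.0074,.1]); 
    if c<.5: print("wrist tin",R@(x[:2]-p[:2]),np.degrees(x[2]-p[2]),c)
def e(v):
    X=lambda sx:P+T@[v[0]+sx,-.0235,v[1]]
    return np.r_[proj("wrist",X(.011))-(269,242.6),proj("wrist",X(-.011))-(270.2,273.6)]
r=least_squares(e,[0,-.03]); print("tip offset tool x,z",r.x,r.fun)
E
```

```text
7.3 [-0.17437448  0.07078597] 0.06952749489985316 [ 0.4 -0.2  0.5]
tin [-0.10152629  0.0651038 ] -4.424860759874683 0.0565140455651405
7.4 [-0.17281082  0.07063809] 0.06986139714688333 [-0.3  0.1  0.3]Traceback (most recent call last):
  File "<stdin>", line 2, in <module>
  File "look.py", line 5, in <module>
    get_image("side"); g=float(sys.argv[1]); P0=c2w(p,(g,.068,.0285)); px=proj("side",P0).round().astype(int)
                               ~~~~~~~~^^^
IndexError: list index out of range
```

```bash
cat >> go.py <<'E'
R=np.array([[np.cos(p[2]),np.sin(p[2])],[-np.sin(p[2]),np.cos(p[2])]])
E
python3 - <<'E'
from go import *
o=get_obs();T=Ro.from_rotvec(o["orientation"]).as_matrix(); P=np.array(o["position"])
cv2.imwrite("pics/w5.png",get_image("wrist"))
for l in outline_of("wrist","tin"):
    x,c=tinfit({"wrist":l["mask"]},[.545,.0074,.1]); 
    if c<.5: print("wrist tin",R@(x[:2]-p[:2]),np.degrees(x[2]-p[2]),c)
def e(v):
    X=lambda sx:P+T@[v[0]+sx,-.0235,v[1]]
    return np.r_[proj("wrist",X(.011))-(269,242.6),proj("wrist",X(-.011))-(270.2,273.6)]
r=least_squares(e,[0,-.03]); print("tip offset tool x,z",r.x,r.fun)
E
```

```text
wrist tin [-0.10240115  0.06709793] -1.3199435752122382 0.06650346797225626
tip offset tool x,z [-0.00176314 -0.03376959] [ 0.39487816 -2.51180974  1.77867291  2.6971331 ]
```

View pics/w5.png

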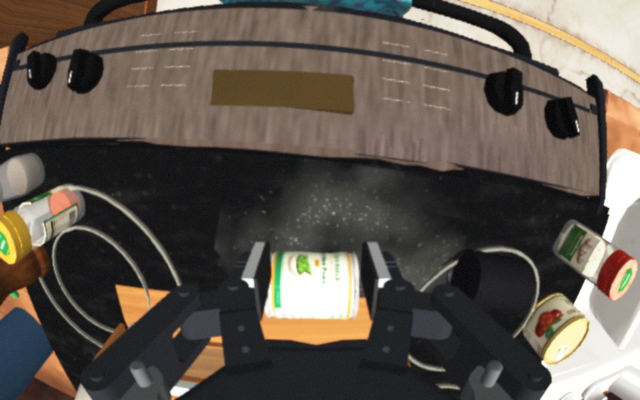

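Tin at x = -0.102, nearly square, between the fingers' line of sight. I'll close further (so the tips reach lower) and descend while watching the force.

move_arm:
  commands:
    - [[-6, 0, 0, 0, 0, 0, 0.7], [0, 0, 20, 0, 0, 0, 0.7], [0, 0, 20, 0, 0, 0, 0.7], [0, 0, 10, 0, 0, 0, 0.7], [0, 0, 3, 0, 0, 0, 0.7], [0, 0, 2, 0, 0, 0, 0.7], [0, 0, 2, 0, 0, 0, 0.7], [0, 0, 0, 0, 0, 0, 0.7]]

```text
time: 8.35
position: [0.4852, 0.0046, 0.0135]
orientation: [-0.145, 3.137, -0.0]
force: [-0.5, 0.6, -0.1]
finger_gap: 0.0256
grip_force: 0.0
```

```bash
python3 - <<'E'
from go import *
cv2.imwrite("pics/w6.png",get_image("wrist"))
a=get_image("side"); w=cv2.imread("pics/w6.png")
print(get_obs()["time"])
cv2.imwrite("pics/c6.png",np.hstack([cv2.resize(w[190:340,230:380],(400,400),interpolation=2),cv2.resize(a[140:230,310:400],(400,400),interpolation=2)]))
E
```

```text
8.45
```

View pics/c6.png

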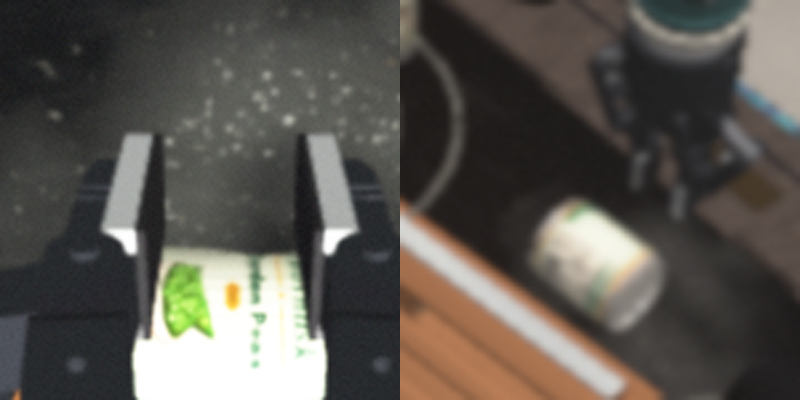

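```bash
python3 - <<'E'
from go import *
o=get_obs();P=np.array(o["position"]);print(P)
def tri(w,s):
    A=[];b=[]
    for n,px in(("wrist",w),("side",s)):
        c,d=ray(n,px); d/=np.linalg.norm(d); M=np.eye(3)-np.outer(d,d);A.append(M);b.append(M@c)
    X=np.linalg.lstsq(np.vstack(A),np.hstack(b),rcond=None)[0]
    return X.round(4),[(proj(n,X)-q).round(1) for n,q in(("wrist",w),("side",s))]
# tip centre (mid of bottom edge) each finger: wrist ~ (inner rear corner, 16px down)
for w,s in(((283,249),(364,181.6)),((348,249),(372.5,187.7))): print(tri(w,s))
print("side proj of TCP",proj("side",P),[proj("side",P+[0,0,h]) for h in(.02,.035)])
print("at z .0135 side:",at_z("side",(364,181.6),.0135),at_z("side",(372.5,187.7),.0135))
E
```

```text
[0.48512935 0.00453349 0.01358743]
(array([ 0.4869, -0.0143,  0.0403]), [array([-2.5,  0.9]), array([0.4, 0.2])])
(array([0.4839, 0.02  , 0.041 ]), [array([-3.9,  1.9]), array([0.7, 0.2])])
side proj of TCP [368.58269962 190.65252477] [array([369.0901195 , 186.61986676]), array([369.4777602 , 183.53913935])]
at z .0135 side: [ 0.47093749 -0.02970651  0.0135    ] [0.46816212 0.00439669 0.0135    ]
```

Triangulation puts the tips about 27 mm above the reported TCP at this closure. I'll lower 18 mm more, watching the force.

move_arm:
  commands:
    - [[0, 0, 3, 0, 0, 0, 0.7], [0, 0, 3, 0, 0, 0, 0.7], [0, 0, 3, 0, 0, 0, 0.7], [0, 0, 2, 0, 0, 0, 0.7], [0, 0, 2, 0, 0, 0, 0.7], [0, 0, 2, 0, 0, 0, 0.7], [0, 0, 2, 0, 0, 0, 0.7], [0, 0, 0, 0, 0, 0, 0.7]]

```text
time: 9.25
position: [0.4843, 0.0046, -0.0045]
orientation: [0.145, -3.138, -0.0]
force: [0.1, -0.3, 1.5]
finger_gap: 0.0255
grip_force: 0.0
```

move_arm:
  commands:
    - [[-4, 0, 0, 0, 0, 0, 0.7], [-4, 0, 0, 0, 0, 0, 0.7], [-4, 0, 0, 0, 0, 0, 0.7], [-4, 0, 0, 0, 0, 0, 0.7], [-4, 0, 0, 0, 0, 0, 0.7], [-3, 0, 0, 0, 0, 0, 0.7], [-3, 0, 0, 0, 0, 0, 0.7], [-3, 0, 0, 0, 0, 0, 0.7]]

```text
time: 10.05
position: [0.5137, 0.0073, -0.0041]
orientation: [0.145, -3.138, -0.0]
force: [-0.5, 0.7, 0.4]
finger_gap: 0.0256
grip_force: 0.1
```

```bash
python3 look.py -.095
```

```text
10.05 [-0.13781899  0.07065884] -0.004127293295565042 [-0.5  0.7  0.4]
tin [-0.09800368  0.06474297] -0.2122977223057333 0.046074703645716863
```

move_arm:
  commands:
    - [[-4, 0, 0, 0, 0, 0, 0.7], [-4, 0, 0, 0, 0, 0, 0.7], [-4, 0, 0, 0, 0, 0, 0.7], [-4, 0, 0, 0, 0, 0, 0.7], [-4, 0, 0, 0, 0, 0, 0.7], [-4, 0, 0, 0, 0, 0, 0.7], [-4, 0, 0, 0, 0, 0, 0.7], [-4, 0, 0, 0, 0, 0, 0.7]]

```text
time: 10.95
position: [0.5449, 0.01, -0.004]
orientation: [0.144, -3.136, 0.0]
force: [-2.9, -1.1, 2.0]
finger_gap: 0.0255
grip_force: 1.2
```

```bash
python3 look.py -.066
```

```text
10.95 [-0.10645438  0.07054687] -0.004045361661423587 [-2.9 -1.1  2. ]
tin [-0.06912724  0.06313517] 2.516628524117484 0.16370186894843508
```

move_arm:
  commands:
    - [[-4, 0, 0, 0, 0, 0, 0.7], [-4, 0, 0, 0, 0, 0, 0.7], [-4, 0, 0, 0, 0, 0, 0.7], [-4, 0, 0, 0, 0, 0, 0.7], [-4, 0, 0, 0, 0, 0, 0.7], [-4, 0, 0, 0, 0, 0, 0.7], [-4, 0, 0, 0, 0, 0, 0.7], [-4, 0, 0, 0, 0, 0, 0.7]]

```text
time: 11.85
position: [0.5776, 0.0132, -0.0042]
orientation: [-0.145, 3.138, 0.0]
force: [-2.5, 0.1, 0.7]
finger_gap: 0.0256
grip_force: 0.7
```

```bash
python3 look.py -.035
```

```text
11.85 [-0.07361049  0.07069507] -0.004166654857374906 [-2.5  0.1  0.7]
tin [-0.05156002  0.05948536] 41.49618863873397 0.5745318352059925
```

move_arm:
  commands:
    - [[-4, 0, 0, 0, 0, 0, 0.7], [-4, 0, 0, 0, 0, 0, 0.7], [-4, 0, 0, 0, 0, 0, 0.7], [-3, 0, 0, 0, 0, 0, 0.7], [-3, 0, 0, 0, 0, 0, 0.7], [0, 0, 0, 0, 0, 0, 0.7], [0, 0, 0, 0, 0, 0, 0.7], [0, 0, 0, 0, 0, 0, 0.7]]

```text
time: 12.75
position: [0.595, 0.0148, -0.0042]
orientation: [0.145, -3.138, -0.0]
force: [0.2, -0.2, 0.6]
finger_gap: 0.0253
grip_force: 0.0
```

```bash
python3 look.py 0.02; python3 - <<'E'
from go import *
cv2.imwrite("pics/w7.png",get_image("wrist")); cv2.imwrite("pics/sc7.png",get_image("scene"));cv2.imwrite("pics/sd7.png",get_image("side"))
for n in("wrist","scene","side"): print(n,[(l["bbox"],round(l["score"],2)) for l in outline_of(n,"tin")],[proj(n,c2w(p,(x,.068,.0345))).round() for x in(-.02,.05)])
E
```

```text
12.75 [-0.05611769  0.07069782] -0.004159271016791179 [ 0.2 -0.2  0.6]
tin [0.02445573 0.06400343] 3.891953842874901 0.5144312393887946
wrist [([513.3, 125.8, 124.4, 111.1], 0.77), ([293.1, 342.1, 45.0, 2.8], 0.65)] [array([311., 315.]), array([312., 388.])]
scene [([203.3, 191.3, 33.3, 28.2], 0.94), ([271.0, 241.8, 38.3, 34.2], 0.88), ([283.5, 177.7, 24.7, 23.8], 0.68)] [array([315., 204.]), array([297., 191.])]
side [([317.1, 282.6, 36.6, 36.8], 0.97), ([383.6, 220.6, 30.8, 31.2], 0.62), ([306.7, 219.5, 27.8, 20.1], 0.53)] [array([336., 215.]), array([319., 230.])]
```

The force dropped to zero, and the scene camera sees the tin at (295,190), which matches the back of the bay. I'll back off, lift, and measure the handle.

move_arm:
  commands:
    - [[20, 0, 0, 0, 0, 0, 0.7], [30, 0, 0, 0, 0, 0, 0.8], [20, 0, -20, 0, 0, 0, 1], [0, 0, -40, 0, 0, 0, 1], [0, 0, -45, 0, 0, 0, 1], [0, 0, -45, 0, 0, 0, 1], [0, 0, 0, 0, 0, 0, 1], [0, 0, 0, 0, 0, 0, 1]]

```text
time: 13.95
position: [0.5265, 0.0083, 0.1479]
orientation: [-0.144, 3.134, -0.001]
force: [0.0, -0.2, -0.6]
finger_gap: -0.0001
grip_force: 0.0
```

```bash
python3 - <<'E'
from go import *
o=get_obs(); print(o["time"],o["position"],R@(o["position"][:2]-p[:2]),o["finger_gap"])
w=get_image("wrist");s=get_image("scene");d=get_image("side")
for n in("wrist","scene","side"):
    for t in("tin","door_handle","spice_a","mill"): print(n,t,[(l["bbox"],round(l["score"],2)) for l in outline_of(n,t)])
for y in(-.095,-.11,-.125):
  print(y,[(n,proj(n,c2w(p,(-.041,y,.07))).round(),proj(n,c2w(p,(-.041,y,.031))).round()) for n in("wrist","scene")])
a=s[130:250,260:400]; 
cv2.imwrite("pics/c8.png",np.hstack([cv2.resize(a,(466,400),interpolation=2),cv2.resize(w[200:400,120:280],(320,400),interpolation=2)]))
E
```

```text
13.95 [0.52646035 0.00827624 0.14792164] [-0.12499963  0.07047778] -6.708048485335675e-05
wrist tin [([431.4, 174.9, 78.8, 59.9], 0.65), ([310.3, 332.8, 9.5, 3.6], 0.39)]
wrist door_handle [([127.8, 250.4, 132.1, 44.3], 0.68)]
wrist spice_a [([524.4, 164.0, 74.7, 61.2], 0.97), ([37.9, 127.3, 80.8, 52.3], 0.9), ([128.5, 251.2, 131.9, 45.4], 0.44)]
wrist mill [([0.0, 183.3, 79.7, 71.2], 0.95)]
scene tin [([200.1, 194.6, 37.2, 27.1], 0.92), ([274.6, 240.8, 33.5, 38.0], 0.78), ([282.3, 178.5, 26.4, 22.4], 0.44)]
scene door_handle [([325.6, 161.7, 41.7, 32.6], 0.46)]
scene spice_a [([259.5, 146.0, 120.8, 97.4], 0.69), ([407.7, 160.3, 16.4, 34.7], 0.63), ([246.1, 276.5, 23.4, 41.2], 0.63)]
scene mill [([408.1, 146.7, 16.2, 16.8], 0.64)]
side tin [([382.3, 222.2, 30.5, 31.2], 0.83), ([309.3, 219.8, 24.2, 18.7], 0.7), ([318.9, 281.1, 36.3, 36.3], 0.64)]
side door_handle [([290.5, 167.0, 2.3, 6.5], 0.4)]
side spice_a [([301.7, 123.2, 10.8, 30.0], 0.69)]
side mill [([257.0, 110.8, 21.3, 39.1], 0.6)]
-0.095 [('wrist', array([157., 271.]), array([172., 254.])), ('scene', array([360., 167.]), array([359., 176.]))]
-0.11 [('wrist', array([146., 270.]), array([161., 253.])), ('scene', array([363., 164.]), array([362., 174.]))]
-0.125 [('wrist', array([135., 268.]), array([150., 252.])), ('scene', array([366., 161.]), array([366., 171.]))]
```

View pics/c8.png

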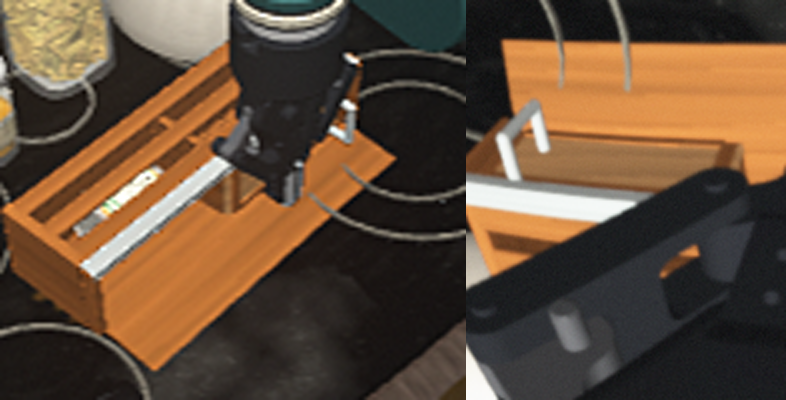

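The tin lies at the back of the bay, visible through the top slots at crop (115,205). The handle bar is at cupboard y ≈ -0.119. Next I compute the approach to its right side and check the bystanders' clearance.

```bash
python3 - <<'E'
from go import *
for n,px in(("jar",(415,193)),("mill",(414,158)),("salt",(438,185))):
    X=at_z("scene",px,0); print(n,X,R@(X[:2]-p[:2]))
print(delta((-.041,-.16,.025)))
E
```

```text
jar [ 0.48875099 -0.24135335  0.        ] [-0.18546165 -0.17463704]
mill [ 0.58528906 -0.35148365  0.        ] [-0.09943919 -0.29316306]
salt [ 0.46329366 -0.31454173  0.        ] [-0.217529   -0.24517993]
(array([ -84.9, -230.7,  120.9]), array([ -85. , -230.7,  120.9]), np.float64(0.0), array([ 0.,  0., -1.]))
```

move_arm:
  commands:
    - [[-17, -46, 0, 0, 0, 0, 1], [-17, -46, 0, 0, 0, 0, 1], [-17, -46, 0, 0, 0, 0, 1], [-17, -46, 0, 0, 0, 0, 1], [-17, -46, 0, 0, 0, 0, 1], [0, 0, 20, 0, 0, 0, 1], [0, 0, 20, 0, 0, 0, 1], [0, 0, 10, 0, 0, 0, 1]]

```text
time: 15.5
position: [0.6302, -0.213, 0.0931]
orientation: [0.143, -3.135, -0.003]
force: [0.2, 0.6, -0.6]
finger_gap: 0.0002
grip_force: 0.0
```

move_arm:
  commands:
    - [[0, 0, 20, 0, 0, 0, 1], [0, 0, 15, 0, 0, 0, 1], [0, 0, 12, 0, 0, 0, 1], [0, 0, 8, 0, 0, 0, 1], [0, 0, 8, 0, 0, 0, 1], [0, 0, 6, 0, 0, 0, 1], [0, 0, 2, 0, 0, 0, 1], [0, 0, 0, 0, 0, 0, 1]]

```text
time: 16.3
position: [0.6312, -0.2129, 0.0249]
orientation: [-0.145, 3.138, 0.0]
force: [-0.7, -0.2, -0.3]
finger_gap: -0.0002
grip_force: 0.0
```

```bash
python3 - <<'E'
from go import *
print(delta((-.041,-.16,.025)))
s=get_image("scene");w=get_image("wrist")
cv2.imwrite("pics/c9.png",np.hstack([cv2.resize(s[130:230,300:400],(400,400),interpolation=2),cv2.resize(w[180:340,220:380],(400,400),interpolation=2)]))
E
```

```text
(array([ 0. , -0.7, -0.1]), array([ 0. , -0.7, -0.1]), np.float64(0.0), array([ 0.,  0., -1.]))
```

move_arm:
  commands:
    - [[0, 4, 0, 0, 0, 0, 1], [0, 4, 0, 0, 0, 0, 1], [0, 4, 0, 0, 0, 0, 1], [0, 4, 0, 0, 0, 0, 1], [0, 4, 0, 0, 0, 0, 1], [0, 4, 0, 0, 0, 0, 1], [0, 4, 0, 0, 0, 0, 1], [0, 4, 0, 0, 0, 0, 1]]

```text
time: 17.2
position: [0.6283, -0.181, 0.025]
orientation: [-0.144, 3.138, -0.001]
force: [-0.8, -0.9, 0.5]
finger_gap: 0.0001
grip_force: 0.9
```

```bash
python3 - <<'E'
from go import *
o=get_obs(); print(R@(o["position"][:2]-p[:2]),o["force"])
for n in("wrist","scene","side"):
    get_image(n)
    for t in("door","door_handle"): print(n,t,[(l["bbox"],round(l["score"],2)) for l in outline_of(n,t)])
E
```

```text
[-0.04097025 -0.12735755] [-0.80545426 -0.86344611  0.54156653]
wrist door [([339.5, 230.1, 191.6, 76.1], 0.68)]
wrist door_handle [([338.5, 235.8, 191.3, 73.7], 0.83)]
scene door [([322.9, 159.1, 42.0, 37.4], 0.98)]
scene door_handle [([324.2, 160.1, 39.8, 34.1], 0.57)]
side door [([291.6, 169.5, 4.8, 9.0], 0.42), ([303.4, 123.6, 9.5, 30.9], 0.17)]
side door_handle [([430.0, 239.0, 23.0, 29.5], 0.59)]
```

move_arm:
  commands:
    - [[0, 4, 0, 0, 0, 0, 1], [0, 4, 0, 0, 0, 0, 1], [0, 4, 0, 0, 0, 0, 1], [0, 4, 0, 0, 0, 0, 1], [0, 5, 0, 0, 0, 0, 1], [0, 5, 0, 0, 0, 0, 1], [0, 5, 0, 0, 0, 0, 1], [0, 5, 0, 0, 0, 0, 1]]

```text
time: 18.45
position: [0.6248, -0.1446, 0.0248]
orientation: [0.145, -3.138, -0.0]
force: [-0.7, -1.4, -0.4]
finger_gap: 0.0001
grip_force: 0.9
```

```bash
cat > dl.py <<'E'
from go import *
o=get_obs(); print(o["time"],R@(o["position"][:2]-p[:2]),np.round(o["force"],1))
for n in("wrist","scene"):
    cv2.imwrite(f"pics/d_{n}.png",get_image(n))
    for t in("door",): print(n,t,[(np.round(l["bbox"]),round(l["score"],2)) for l in outline_of(n,t)])
E
python3 dl.py
```

```text
18.45 [-0.04115063 -0.09080587] [-0.7 -1.4 -0.4]
wrist door [(array([338., 231., 191.,  79.]), 0.85)]
scene door [(array([314., 165.,  40.,  40.]), 0.61), (array([405., 129.,  17.,  37.]), 0.47)]
```

move_arm:
  commands:
    - [[0, 6, 0, 0, 0, 0, 1], [0, 6, 0, 0, 0, 0, 1], [0, 6, 0, 0, 0, 0, 1], [0, 6, 0, 0, 0, 0, 1], [0, 6, 0, 0, 0, 0, 1], [0, 6, 0, 0, 0, 0, 1], [0, 6, 0, 0, 0, 0, 1], [0, 6, 0, 0, 0, 0, 1]]

```text
time: 19.45
position: [0.6205, -0.0968, 0.025]
orientation: [-0.145, 3.138, 0.0]
force: [0.6, -2.4, 0.1]
finger_gap: 0.0001
grip_force: 0.9
```

move_arm:
  commands:
    - [[0, 6, 0, 0, 0, 0, 1], [0, 6, 0, 0, 0, 0, 1], [0, 5, 0, 0, 0, 0, 1], [0, 5, 0, 0, 0, 0, 1], [0, 4, 0, 0, 0, 0, 1], [0, 4, 0, 0, 0, 0, 1], [0, 4, 0, 0, 0, 0, 1], [0, 3, 0, 0, 0, 0, 1]]

```text
time: 20.25
position: [0.617, -0.0601, 0.0249]
orientation: [0.145, -3.138, -0.0]
force: [-0.9, -2.1, 1.3]
finger_gap: -0.0004
grip_force: 0.8
```

```bash
python3 dl.py
```

```text
20.25 [-0.0410745  -0.00596654] [-0.9 -2.1  1.3]
wrist door [(array([338., 230., 191.,  76.]), 0.73)]
scene door [(array([295., 182.,  39.,  38.]), 0.59)]
```

Now slow 2 mm rows until the force rises at the jamb.

move_arm:
  commands:
    - [[0, 2, 0, 0, 0, 0, 1], [0, 2, 0, 0, 0, 0, 1], [0, 2, 0, 0, 0, 0, 1], [0, 2, 0, 0, 0, 0, 1], [0, 2, 0, 0, 0, 0, 1], [0, 2, 0, 0, 0, 0, 1], [0, 1, 0, 0, 0, 0, 1], [0, 1, 0, 0, 0, 0, 1]]

```text
time: 21.25
position: [0.6158, -0.0464, 0.0248]
orientation: [0.145, -3.138, -0.0]
force: [0.8, -2.6, -1.4]
finger_gap: 0.0001
grip_force: 0.8
```

move_arm:
  commands:
    - [[0, 1, 0, 0, 0, 0, 1], [0, 1, 0, 0, 0, 0, 1], [0, 1, 0, 0, 0, 0, 1], [0, 1, 0, 0, 0, 0, 1], [0, 1, 0, 0, 0, 0, 1], [0, 1, 0, 0, 0, 0, 1], [0, 1, 0, 0, 0, 0, 1], [0, 0, 0, 0, 0, 0, 1]]

```text
time: 22.05
position: [0.6153, -0.0409, 0.0249]
orientation: [-0.144, 3.138, -0.004]
force: [0.7, -4.7, -2.2]
finger_gap: -0.0002
grip_force: 2.5
```

move_arm:
  commands:
    - [[0, 1, 0, 0, 0, 0, 1], [0, 1, 0, 0, 0, 0, 1], [0, 0, 0, 0, 0, 0, 1], [0, 0, 0, 0, 0, 0, 1], [0, 0, 0, 0, 0, 0, 1], [0, 0, 0, 0, 0, 0, 1], [0, 0, 0, 0, 0, 0, 1], [0, 0, 0, 0, 0, 0, 1]]

```text
time: 22.85
position: [0.6152, -0.0408, 0.0249]
orientation: [-0.143, 3.138, -0.008]
force: [0.8, -8.0, -2.5]
finger_gap: -0.0003
grip_force: 4.4
```

```bash
python3 dl.py
```

```text
22.85 [-0.04110701  0.01343575] [ 0.8 -8.  -2.5]
wrist door [(array([340., 230., 191.,  75.]), 0.81)]
scene door [(array([292., 189.,  38.,  39.]), 0.65), (array([207., 256.,  39.,  39.]), 0.38)]
```

The door has hit its stop: position fixed, force rising, and y as predicted for fully shut. I'll back off to the right and lift away.

move_arm:
  commands:
    - [[0, -5, 0, 0, 0, 0, 1], [0, -10, 0, 0, 0, 0, 1], [0, -10, 0, 0, 0, 0, 1], [0, 0, -30, 0, 0, 0, 1], [0, 0, -40, 0, 0, 0, 1], [0, 0, -40, 0, 0, 0, 1], [40, 0, -30, 0, 0, 0, 1], [40, 0, 0, 0, 0, 0, 1]]

```text
time: 23.85
position: [0.5405, -0.0708, 0.1711]
orientation: [-0.145, 3.127, -0.004]
force: [0.0, -0.4, 1.4]
finger_gap: 0.0005
grip_force: 0.0
```

move_arm:
  commands:
    - [[0, -45, -10, 0, 0, 0, 1], [0, -45, -10, 0, 0, 0, 1], [0, -45, 0, 0, 0, 0, 1], [0, -45, 0, 0, 0, 0, 1], [0, 0, 0, 0, 0, 0, 1], [0, 0, 0, 0, 0, 0, 1], [0, 0, 0, 0, 0, 0, 1], [0, 0, 0, 0, 0, 0, 1]]

```text
time: 24.65
position: [0.5544, -0.2477, 0.1852]
orientation: [-0.147, 3.138, 0.001]
force: [0.7, 0.5, 0.7]
finger_gap: 0.0001
grip_force: 0.0
```

```bash
python3 dl.py; python3 - <<'E'
from go import *
S=cam("scene")
for n in("scene","side"):
    get_image(n)
    for t in("tin","door_handle","salt","spice_a","tomato_tin","mill"): print(n,t,[(np.round(l["bbox"]),round(l["score"],2)) for l in outline_of(n,t)])
print([proj("scene",c2w(p,q)).round(1) for q in((-.041,.031,.07),(-.041,.031,.031),(-.011,-.008,.0),(-.011,.15,.0),(-.011,.15,.066),(-.011,-.008,.066),(.054,.07,.06))])
# handle = bright steel pixels in front of the door
im=cv2.imread("pics/d_scene.png"); hsv=cv2.cvtColor(im,cv2.COLOR_BGR2HSV)
x,y=proj("scene",c2w(p,(-.041,.031,.05))).astype(int)
sub=(hsv[y-14:y+15,x-20:x+21,1]<50)&(hsv[y-14:y+15,x-20:x+21,2]>130)
for r in sub[::2]: print("".join(".#"[int(v)] for v in r))
print(x-20,y-14)
E
```

```text
24.65 [-0.12067131 -0.18700872] [0.7 0.5 0.7]
wrist door [(array([452., 231., 102.,  36.]), 0.97)]
scene door [(array([289., 184.,  39.,  41.]), 0.92)]
scene tin [(array([202., 195.,  34.,  26.]), 0.85), (array([273., 243.,  35.,  31.]), 0.75), (array([284., 184.,  22.,  16.]), 0.44)]
scene door_handle [(array([289., 184.,  42.,  42.]), 0.92), (array([285., 185.,  21.,  14.]), 0.66)]
scene salt [(array([430., 161.,  16.,  28.]), 0.76)]
scene spice_a [(array([247., 277.,  24.,  41.]), 0.9), (array([261., 134., 116., 108.]), 0.61), (array([406., 159.,  20.,  37.]), 0.6)]
scene tomato_tin [(array([205., 252.,  39.,  43.]), 0.9), (array([432., 160.,  14.,  29.]), 0.56), (array([246., 278.,  24.,  40.]), 0.27)]
scene mill [(array([404., 121.,  23.,  46.]), 0.88)]
side tin [(array([319., 283.,  38.,  34.]), 0.95), (array([381., 220.,  32.,  31.]), 0.83), (array([308., 219.,  25.,  22.]), 0.67)]
side door_handle [(array([320., 194.,  24.,  40.]), 0.58)]
side salt []
side spice_a [(array([429., 236.,  22.,  33.]), 0.94), (array([298., 122.,  16.,  34.]), 0.93), (array([260., 112.,  19.,  39.
[... 261 characters left out ...]
[290.5, 212.5]), array([331.2, 179.5]), array([294.9, 184.9])]
.........########.#......................
......#########..........................
....########.##..........................
.#########...#####.......................
#######.##......#####....................
#####..............###...................
###.................##...................
............####....##...................
..............#####.##...................
.................#####...................
....................##...................
.........................................
.........................................
.........................................
.........................................
309 182
```

The handle bar sits at scene (329.5,190–202), as predicted for a shut door. The tin is at the back, and the bystanders seen by the cameras have not moved.

```bash
python3 -c "
from plant import finish_job; print(finish_job())"
```

```text
the job is handed in; nothing more can be done
None
```

I rolled the tin over the sill to the back of the bay, then slid the door until it stopped where the shut position should be; nothing else appeared to move, and the job is handed in at about 25 s.

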